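# Fill a plug tin, close it with its nested lids and lift off only the outer lid

## Robot

A 6-joint arm with a two-finger parallel gripper is mounted at the origin on the work surface. World frame = base frame: x ahead of the robot, y to its left, z up, the work surface at z = 0. Lengths are in m, angles in rad, forces in N, time in s.
With the tool pointing down it reaches from about 0.375 to 0.975 m from the base axis. Payload 3.8 kg.
Tool frame: the origin (TCP) lies midway between the tips of the shut fingers; the grasp point (between the pads) lies 19 mm behind it; x points along the fingers, y is the direction in which the jaws open and shut, and the axes are right-handed (so a half turn about x gives the same grasp; the last joint's range is limited). The gripper opens to 88 mm and grips with 3 to 60 N. Pads are 18 mm wide; open, the fingers measure 123 mm over their backs; the gripper's body (75 mm by 187 mm) begins 45 mm behind the grasp point.
Start: joints at [-1.154, 0.264, 1.604, -0, 1.274, -0.037], TCP at [0.296, -0.607, 0.239] pointing down, gripper open.
Joint ranges: [-2.63, 2.63], [-0.94, 2.18], [0.31, 2.57], [-1.31, 4.45], [0, 2.66], [-2.55, 2.55]. Speed limits (rad/s): [2.57, 2.57, 3.14, 3.14, 3.14, 3.14].

## Interface

Orientations are given as a rotation vector (axis times angle).
In Python, from cell import manip, inverse_kinematics, cams, order gives the robot as it stands. Calls block until the motion is done:
- manip.move_pose(position, orientation): joint-space move of the TCP to a pose.
- manip.move_linear(position, rate=0.15, rot=None): straight line of the TCP; rot=None keeps the orientation; rate is the mean speed in m/s.
- manip.set_joints(angles): joint-space move.
- manip.set_gripper(opening, force=None): finger opening in m; force is the grip in N (None keeps the last); returns when the fingers have stopped.
- manip.dwell(seconds).
- inverse_kinematics(position, orientation): joint angles nearest the present ones, or None.
- manip.state(): the state.
- cams.capture(name): name is "scene" or "top" or "wrist"; returns a dict with "image" (480x640x3 uint8, blue, green, red), "z_map" (480x640 float32, m along the optical axis (not along the pixel's ray), 0 where there is no reading), "intrinsics" (3x3 intrinsics, pixels), "position" and "orientation" of the camera in the world; the wrist camera has in their place "T_tool_cam" (4x4, takes a point from camera to tool coordinates, whose origin is the TCP and whose axes are the tool frame's). Camera axes: x right, y down, z forward; pixel columns grow to the right and rows downward; lengths in m; the calibration is good to about 2 mm. A picture is of the moment at which its call begins: read the wrist's pose just before it.
A pose or a line that the arm cannot do raises manip.IKError and nothing moves.
- order.close_job(): hands the job in, once; it reports no verdict.
The state is a dict: "clock": time; "joint_pos": joint angles; "joint_velocities": joint speeds; "tau": joint torques, N m; "tool_pos": TCP position; "tcp_rot": TCP orientation; "contact_force": force on the tool from outside, world axes, zero at the start; "moment": the same for the moment, N m; "gripper_width": finger opening in m.
Only numpy, scipy, OpenCV 4.12 (cv2) and the standard library are available. Lean on these libraries where they do the work, as an engineer would, in place of code of your own. Each camera call takes 0.05 s, during which the arm holds its last target.

## Task

Count exactly three of the five dark wooden plugs into the open green tin, leaving the other two on the bench; then pick up the nested pair of lids together by the inner lid's red knob and lower it onto the tin, without dropping it, until the inner lid is fully seated. Let go, then take the outer lid by its black collar and lift it alone straight up about ten centimetres, ready for its inside to be labelled, while the inner lid stays seated and undisturbed on the tin (the lids must come apart nowhere else), and finish still holding the outer lid up there, level. Do not tip the tin or push it along, and leave the tools and other things on the bench where they are.

Things in the scene. Friction and masses are not known exactly. Their poses are not given: they have to be found in the camera images.
- tin: Open round green tin, loose, about 0.4 kg, 88 mm outside diameter, 52 mm high, wall 3 mm (mouth 82 mm across), inner floor 3 mm above the bench. Origin: centre of its underside, z up.
- inner_lid: Aluminium inner lid, 80-170 g: foot 77 mm in diameter, 8 mm deep (enters the tin's mouth), flange 92 mm in diameter, 4 mm thick (rests on the rim), upright red knob 18 mm in diameter, its top 70 mm above the origin. Origin: centre of the foot's underside, on the bench at the start; 44 mm above the tin's origin when seated. Its flange carries the outer lid: lifting the knob lifts both.
- outer_lid: Green outer lid, 80-170 g, loose on the inner lid's flange: plate 4 mm thick, 102 mm across, skirt hanging 9 mm below it, black collar 42 mm in diameter from 4 to 30 mm above the origin. The red knob passes freely through its 28 mm hole and stands 28 mm above the collar. Origin: centre of the plate's underside, 12 mm above the inner lid's origin when nested. Only weight joins the lids.
- plug1: Dark wooden plug, a plain disc 26 mm in diameter and 16 mm high, 12 g, flat on the bench at the start. One of five alike; any three serve. Origin: centre of its underside, z up at the start.
- plug2: Dark wooden plug, a plain disc 26 mm in diameter and 16 mm high, 12 g, flat on the bench at the start. One of five alike; any three serve. Origin: centre of its underside, z up at the start.
- plug3: Dark wooden plug, a plain disc 26 mm in diameter and 16 mm high, 12 g, flat on the bench at the start. One of five alike; any three serve. Origin: centre of its underside, z up at the start.
- plug4: Dark wooden plug, a plain disc 26 mm in diameter and 16 mm high, 12 g, flat on the bench at the start. One of five alike; any three serve. Origin: centre of its underside, z up at the start.
- plug5: Dark wooden plug, a plain disc 26 mm in diameter and 16 mm high, 12 g, flat on the bench at the start. One of five alike; any three serve. Origin: centre of its underside, z up at the start.
- mallet: Bystander: round wooden carver's mallet standing upright on its head, 90 mm in diameter, 243 mm tall. Origin: centre of its underside.
- gouge1: Bystander: carving gouge lying flat, 255 mm long, 24 mm thick wooden handle. Origin: under the joint of handle and blade; x points to the blade's tip (130 mm), the handle runs 120 mm to -x.
- gouge2: Bystander: a second, narrower gouge of the same length lying flat. Origin and axes as for gouge1.
- sanding_block: Bystander: cork sanding block 75 x 42 x 26 mm lying among the task's things. Origin: centre of its underside.
- dust_brush: Bystander: blue bench brush 180 mm long (from -105 to +75 mm along x), 40 mm wide, 37 mm high. Origin: on the bench, under the joint of handle and head.
- glue_bottle: Bystander: closed white glue bottle, 56 mm in diameter, 140 mm tall. Origin: centre of its underside.

How it is judged:
On the way, in this order (a step that is already met when the one before it is completed fails the run):
1. exactly three plugs lie in the tin, let go, and two remain on the bench (((horizontal distance between each of plug1, plug2, plug3 and tin below 0.042 m and z of each of plug1, plug2, plug3 in the frame of tin below 0.048 m and horizontal distance between each of plug4, plug5 and tin above 0.052 m and height (world z) of each of plug4, plug5 below 0.04 m) or (horizontal distance between each of plug1, plug2, plug4 and tin below 0.042 m and z of each of plug1, plug2, plug4 in the frame of tin below 0.048 m and horizontal distance between each of plug3, plug5 and tin above 0.052 m and height (world z) of each of plug3, plug5 below 0.04 m) or (horizontal distance between each of plug1, plug2, plug5 and tin below 0.042 m and z of each of plug1, plug2, plug5 in the frame of tin below 0.048 m and horizontal distance between each of plug3, plug4 and tin above 0.052 m and height (world z) of each of plug3, plug4 below 0.04 m) or (horizontal distance between each of plug1, plug3, plug4 and tin below 0.042 m and z of each of plug1, plug3, plug4 in the frame of tin below 0.048 m and horizontal distance between each of plug2, plug5 and tin above 0.052 m and height (world z) of each of plug2, plug5 below 0.04 m) or (horizontal distance between each of plug1, plug3, plug5 and tin below 0.042 m and z of each of plug1, plug3, plug5 in the frame of tin below 0.048 m and horizontal distance between each of plug2, plug4 and tin above 0.052 m and height (world z) of each of plug2, plug4 below 0.04 m) or (horizontal distance between each of plug1, plug4, plug5 and tin below 0.042 m and z of each of plug1, plug4, plug5 in the frame of tin below 0.048 m and horizontal distance between each of plug2, plug3 and tin above 0.052 m and height (world z) of each of plug2, plug3 below 0.04 m) or (horizontal distance between each of plug1, plug5 and tin above 0.052 m and height (world z) of each of plug1, plug5 below 0.04 m and horizontal distance between each of plug2, plug3, plug4 and tin below 0.042 m and z of each of plug2, plug3, plug4 in the frame of tin below 0.048 m) or (horizontal distance between each of plug1, plug4 and tin above 0.052 m and height (world z) of each of plug1, plug4 below 0.04 m and horizontal distance between each of plug2, plug3, plug5 and tin below 0.042 m and z of each of plug2, plug3, plug5 in the frame of tin below 0.048 m) or (horizontal distance between each of plug1, plug3 and tin above 0.052 m and height (world z) of each of plug1, plug3 below 0.04 m and horizontal distance between each of plug2, plug4, plug5 and tin below 0.042 m and z of each of plug2, plug4, plug5 in the frame of tin below 0.048 m) or (horizontal distance between each of plug1, plug2 and tin above 0.052 m and height (world z) of each of plug1, plug2 below 0.04 m and horizontal distance between each of plug3, plug4, plug5 and tin below 0.042 m and z of each of plug3, plug4, plug5 in the frame of tin below 0.048 m)) and contact force between the fingers and plug1 below 0.1 N and contact force between the fingers and plug2 below 0.1 N and contact force between the fingers and plug3 below 0.1 N and contact force between the fingers and plug4 below 0.1 N and contact force between the fingers and plug5 below 0.1 N), for 0.2 s.
2. the two lids are lifted together off the bench, still nested (height (world z) of inner_lid above 0.03 m and z of outer_lid in the frame of inner_lid between 0.009 and 0.016 m and horizontal distance between outer_lid and inner_lid below 0.008 m), for 0.2 s.
3. both lids sit nested on the tin, the inner lid fully seated and let go (horizontal distance between inner_lid and tin below 0.006 m and z of inner_lid in the frame of tin between 0.04 and 0.047 m and angle between the z axis of inner_lid and the z axis of tin, either way round below 0.06 rad and z of outer_lid in the frame of inner_lid between 0.009 and 0.016 m and horizontal distance between outer_lid and inner_lid below 0.008 m and contact force between the fingers and inner_lid below 0.1 N), for 0.2 s.
At the end, for the whole second after the job is handed in: Three plugs in the tin, two on the bench; inner lid seated (6 mm off centre, 3 mm in height, 0.06 rad), touched by nothing but the tin; tin upright on the bench; outer lid gripped, still, within 0.2 rad of level, its origin at least 80 mm above the inner lid's (((horizontal distance between each of plug1, plug2, plug3 and tin below 0.042 m and z of each of plug1, plug2, plug3 in the frame of tin below 0.048 m and horizontal distance between each of plug4, plug5 and tin above 0.052 m and height (world z) of each of plug4, plug5 below 0.04 m) or (horizontal distance between each of plug1, plug2, plug4 and tin below 0.042 m and z of each of plug1, plug2, plug4 in the frame of tin below 0.048 m and horizontal distance between each of plug3, plug5 and tin above 0.052 m and height (world z) of each of plug3, plug5 below 0.04 m) or (horizontal distance between each of plug1, plug2, plug5 and tin below 0.042 m and z of each of plug1, plug2, plug5 in the frame of tin below 0.048 m and horizontal distance between each of plug3, plug4 and tin above 0.052 m and height (world z) of each of plug3, plug4 below 0.04 m) or (horizontal distance between each of plug1, plug3, plug4 and tin below 0.042 m and z of each of plug1, plug3, plug4 in the frame of tin below 0.048 m and horizontal distance between each of plug2, plug5 and tin above 0.052 m and height (world z) of each of plug2, plug5 below 0.04 m) or (horizontal distance between each of plug1, plug3, plug5 and tin below 0.042 m and z of each of plug1, plug3, plug5 in the frame of tin below 0.048 m and horizontal distance between each of plug2, plug4 and tin above 0.052 m and height (world z) of each of plug2, plug4 below 0.04 m) or (horizontal distance between each of plug1, plug4, plug5 and tin below 0.042 m and z of each of plug1, plug4, plug5 in the frame of tin below 0.048 m and horizontal distance between each of plug2, plug3 and tin above 0.052 m and height (world z) of each of plug2, plug3 below 0.04 m) or (horizontal distance between each of plug1, plug5 and tin above 0.052 m and height (world z) of each of plug1, plug5 below 0.04 m and horizontal distance between each of plug2, plug3, plug4 and tin below 0.042 m and z of each of plug2, plug3, plug4 in the frame of tin below 0.048 m) or (horizontal distance between each of plug1, plug4 and tin above 0.052 m and height (world z) of each of plug1, plug4 below 0.04 m and horizontal distance between each of plug2, plug3, plug5 and tin below 0.042 m and z of each of plug2, plug3, plug5 in the frame of tin below 0.048 m) or (horizontal distance between each of plug1, plug3 and tin above 0.052 m and height (world z) of each of plug1, plug3 below 0.04 m and horizontal distance between each of plug2, plug4, plug5 and tin below 0.042 m and z of each of plug2, plug4, plug5 in the frame of tin below 0.048 m) or (horizontal distance between each of plug1, plug2 and tin above 0.052 m and height (world z) of each of plug1, plug2 below 0.04 m and horizontal distance between each of plug3, plug4, plug5 and tin below 0.042 m and z of each of plug3, plug4, plug5 in the frame of tin below 0.048 m)) and horizontal distance between inner_lid and tin below 0.006 m and z of inner_lid in the frame of tin between 0.04 and 0.047 m and angle between the z axis of inner_lid and the z axis of tin, either way round below 0.06 rad and z of outer_lid in the frame of inner_lid above 0.08 m and angle between outer_lid's own z axis and vertical below 0.2 rad and linear speed of outer_lid below 0.03 m/s and contact force between the fingers and outer_lid above 1 N and contact force between each of outer_lid, the fingers and inner_lid below 0.05 N and contact force between outer_lid and tin below 0.05 N and angle between tin's own z axis and vertical below 0.05 rad and linear speed of inner_lid below 0.02 m/s and height (world z) of tin below 0.005 m); the arm keeps its last pose, push and grip.
It fails at once if the lids come apart (by over 6 mm) while the inner lid is not seated in the tin ((z of outer_lid in the frame of inner_lid above 0.018 m or horizontal distance between outer_lid and inner_lid above 0.02 m) and not (horizontal distance between inner_lid and tin below 0.006 m and z of inner_lid in the frame of tin between 0.04 and 0.047 m and angle between the z axis of inner_lid and the z axis of tin, either way round below 0.06 rad)).
It fails at once if the inner lid is dropped (faster than 0.45 m/s with no finger on it) (linear speed of inner_lid above 0.45 m/s and contact force between the fingers and inner_lid below 0.05 N).
It fails at once if the tin is tipped by over 0.2 rad or pushed over 30 mm (angle between tin's own z axis and vertical above 0.2 rad or distance of tin from where it was at the start of the episode above 0.03 m).
It fails at once if a bystander is moved over 25 mm (distance of any of mallet, gouge1, gouge2, sanding_block, dust_brush, glue_bottle from where it was at the start of the episode above 0.025 m).
It also fails if it takes over 72 s, if anything falls off the work surface, if the arm or the gripper's body presses on something with over 40 N, if the wrist force passes 120 N, or if a joint passes its speed limit or range.

## Working session

There is one attempt and no reset: what is moved stays moved. The work goes in short steps, each a Python script; the robot and the scene stay as the last script left them, time stands still between calls to the robot, and variables do not carry over. Pictures are saved under pics/ and viewed, and the job is handed in when it is done.

```bash
ls; mkdir -p pics
python3 - <<'E'
from cell import manip, cams
import cv2,numpy as np
for n in("scene","top"):
    c=cams.capture(n); cv2.imwrite(f"pics/{n}0.png",c["image"]); np.savez(f"{n}0.npz",**c)
    print(n,c["intrinsics"].tolist(),c["position"],c["orientation"],(c["z_map"]>0).mean())
s=manip.state();print(s["clock"],s["tool_pos"],s["tcp_rot"],s["gripper_width"])
E
```

```text
pics
scene [[495.81506756330765, 0.0, 316.06193826240906], [0.0, 495.81506756330765, 248.2646460968549], [0.0, 0.0, 1.0]] [ 1.17556649 -0.85102693  0.77912695] [-2.10056389 -0.6811719   0.33456018] 0.995244140625
top [[494.2143797506655, 0.0, 325.2272103197406], [0.0, 494.2143797506655, 241.92704186786347], [0.0, 0.0, 1.0]] [ 0.53372903 -0.01507883  1.08496208] [-2.19795537  2.16391394 -0.06271646] 0.995888671875
0.1 [ 0.29564917 -0.60611546  0.23752771] [ 1.96979722  0.45686339 -1.97057392] 0.08854610088819631
```

View pics/top0.png

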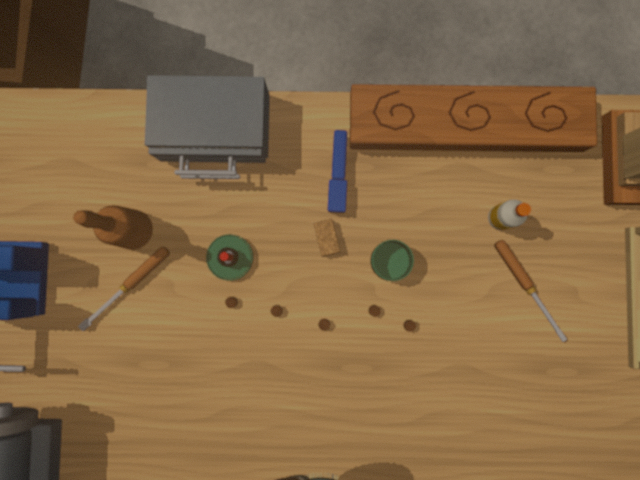

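View pics/scene0.png

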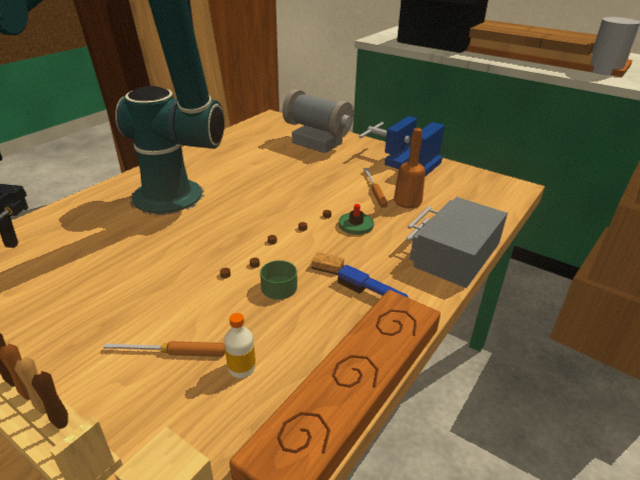

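The top view shows the tin at about (392,261) and the lids at (229,258). The five plugs are at (232,302), (277,311), (324,325), (375,311) and (410,325). The sanding block sits at (327,238) and the mallet and gouge are near the lids, at (120,225) and (130,285). The scene view agrees.

```bash
cat > h.py <<'E'
import numpy as np,cv2
from scipy.spatial.transform import Rotation as R
def ray(c,uv):
    uv=np.atleast_2d(uv).astype(float);K=c["intrinsics"]
    d=np.c_[(uv[:,0]-K[0,2])/K[0,0],(uv[:,1]-K[1,2])/K[1,1],np.ones(len(uv))]
    return c["position"],d@R.from_rotvec(c["orientation"]).as_matrix().T
def plane(c,uv,z):
    o,d=ray(c,uv); return o+d*((z-o[2])/d[:,2])[:,None]
def cloud(c):
    v,u=np.mgrid[:480,:640];o,d=ray(c,np.c_[u.ravel(),v.ravel()])
    return (o+d*c["z_map"].ravel()[:,None]).reshape(480,640,3)
def blobs(m,lo,hi):
    n,l,s,ce=cv2.connectedComponentsWithStats(m.astype(np.uint8))
    return [(ce[i],s[i,4],l==i,s[i]) for i in range(1,n) if lo<s[i,4]<hi]
E
python3 - <<'E'
from h import *
for name in("top","scene"):
    c=dict(np.load(name+"0.npz"));hsv=cv2.cvtColor(c["image"],cv2.COLOR_BGR2HSV);P=cloud(c)
    H,S,V=[hsv[...,i].astype(int) for i in range(3)]
    roi=(P[...,0]>.3)&(P[...,0]<.8)&(abs(P[...,1])<.45)
    print(name,"plugs")
    for ce,a,m,s in blobs((V<95)&((H<20)|(H>170))&roi&(P[...,2]<.03)&(P[...,2]>-.005),20,250):
        mt=m&(P[...,2]>.012)
        print(ce.round(1),a,plane(c,ce,.008 if name=='scene' else .014).round(4)[0],P[mt].mean(0).round(4) if mt.any() else None)
    print("green")
    for ce,a,m,s in blobs((H>50)&(H<90)&(S>60)&roi,300,9000):
        print(ce.round(1),a,s,P[m].min(0).round(3),P[m].max(0).round(3))
        q=P[m]; 
        for lo,hi in((.045,.056),(.006,.02)):
            k=(q[:,2]>lo)&(q[:,2]<hi)
            if k.sum()>30:
                (x,y),r=cv2.minEnclosingCircle(q[k][:,:2].astype(np.float32)*1000); print(lo,k.sum(),x,y,r,q[k].mean(0))
    print("red")
    for ce,a,m,s in blobs(((H<8)|(H>172))&(S>150)&(V>90)&roi,8,500):
        print(ce.round(1),a,P[m].mean(0).round(4),P[m].max(0).round(3), plane(c,ce,.07).round(4))
E
```

```text
top plugs
[254.5 160.7] 90 [0.7842 0.1561 0.014 ] [0.7832 0.1525 0.0225]
[170.8 160.5] 32 [0.7821 0.3409 0.014 ] [0.7806 0.3388 0.0225]
[207.  161.3] 93 [0.7815 0.2607 0.014 ] [0.7807 0.2601 0.0225]
[145.9 234.5] 141 [0.6177 0.3893 0.014 ] [0.6194 0.3858 0.0214]
[154.8 263.3] 155 [0.5552 0.3673 0.014 ] [0.559  0.3635 0.0184]
[512.8 272.6] 24 [ 0.5473 -0.4076  0.014 ] [ 0.5472 -0.4076  0.0151]
[233.1 301. ] 51 [0.4764 0.1944 0.014 ] [0.4766 0.1947 0.0154]
[278.5 311.2] 40 [0.4563 0.0958 0.014 ] [0.4563 0.0957 0.0153]
[373.8 308.9] 43 [ 0.4646 -0.1092  0.014 ] [ 0.4647 -0.109   0.0162]
[408.7 324.1] 55 [ 0.4334 -0.1842  0.014 ] [ 0.4336 -0.1839  0.016 ]
green
[226.1 254.3] 618 [209 236  41  42 618] [ 0.528 -0.015  0.009] [0.617 0.25  1.085]
0.006 607 572.2000732421875 207.27157592773438 45.08295822143555 [0.57721887 0.21211184 0.01532583]
[397.8 263.4] 447 [388 248  21  31 447] [ 0.532 -0.184 -0.005] [ 0.597 -0.015  1.085]
red
[223.8 256. ] 70 [0.5715 0.2068 0.0633] [0.58  0.222 0.073] [[0.5713 0.2053 0.07  ]]
scene plugs
[378.9 199.5] 34 [0.5569 0.37   0.008 ] [0.5679 0.3579 0.0143]
[408.8 204.8] 60 [0.6473 0.3964 0.008 ] [0.6577 0.392  0.0191]
[326.5 214.8] 33 [0.4772 0.1965 0.008 ] [0.4809 0.1943 0.0143]
[355.5 221.6] 41 [0.5664 0.216  0.008 ] [0.5795 0.1931 0.0246]
[302.2 227.7] 36 [0.4615 0.0972 0.008 ] [0.4648 0.095  0.0147]
[271.5 241. ] 34 [ 0.4342 -0.0066  0.008 ] [ 0.4366 -0.0071  0.0136]
[413.  259.4] 32 [0.7852 0.1484 0.008 ] [0.7904 0.1336 0.0211]
[254.1 264.1] 42 [ 0.4655 -0.1137  0.008 ] [ 0.4697 -0.1141  0.0148]
[324.  270.2] 60 [ 0.6242 -0.0279  0.008 ] None
[225.  274.7] 40 [ 0.4364 -0.1894  0.008 ] [ 0.4389 -0.1895  0.0141]
[350.5 285.4] 163 [ 0.7103 -0.039   0.008 ] [ 0.7103 -0.041   0.0154]
green
red
[356.5 209.9] 65 [0.5733 0.2052 0.0553] [0.582 0.316 0.072] [[0.5855 0.1837 0.07  ]]
```

Run:
```python
from h import *
c=dict(np.load("top0.npz"));P=cloud(c)
print("bench z",np.median(P[330:470,100:600,2]))
roi=(P[...,0]>.35)&(P[...,0]<.8)&(abs(P[...,1])<.5)&(c["z_map"]>0)
Z=P[...,2]
for lo,hi in((.010,.020),(.045,.058),(.035,.05),(.06,.08)):
    print("band",lo,hi)
    for ce,a,m,s in blobs(roi&(Z>lo)&(Z<hi),25,4000):
        q=P[m]; (x,y),r=cv2.minEnclosingCircle(q[:,:2].astype(np.float32)*1000)
        print(ce.round(1),a,"px",s[:4],"circ",round(x),round(y),round(r,1),"mean",q.mean(0).round(4),"plane",plane(c,ce,np.median(q[:,2]))[0].round(4))
```

```text
bench z -0.00046099735247595586
band 0.01 0.02
[491.4 219.6] 27 px [489 209  10  20] circ 664 -368 21.9 mean [ 0.6614 -0.3622  0.0146] plane [ 0.6614 -0.3622  0.0149]
[147.7 232.3] 69 px [136 212  17  37] circ 627 402 40.3 mean [0.6223 0.3849 0.0156] plane [0.6223 0.3848 0.0159]
[229.4 256.4] 1327 px [206 234  47  46] circ 573 205 51.1 mean [0.5726 0.2049 0.0152] plane [0.5726 0.2049 0.0152]
[530.1 292.1] 325 px [494 240  64  93] circ 520 -438 115.0 mean [ 0.5062 -0.4436  0.0151] plane [ 0.506  -0.4438  0.0149]
[151.  267.9] 134 px [130 246  40  43] circ 545 380 57.8 mean [0.5451 0.3742 0.0163] plane [0.5451 0.374  0.0172]
[110.4 300.4] 203 px [ 92 282  37  38] circ 469 461 53.4 mean [0.4735 0.4605 0.0143] plane [0.4735 0.4606 0.0141]
[230.7 301.6] 110 px [225 296  13  12] circ 475 199 12.8 mean [0.4753 0.1994 0.0151] plane [0.4753 0.1994 0.0151]
[276.3 310.2] 111 px [271 305  12  12] circ 459 100 12.8 mean [0.4586 0.1005 0.0155] plane [0.4586 0.1005 0.0153]
[374.4 309.7] 114 px [369 304  12  12] circ 462 -110 13.1 mean [ 0.463  -0.1103  0.0156] plane [ 0.463  -0.1103  0.0157]
[323.9
[... 1779 characters left out ...]
.1] 63 px [398 243  16  37] circ 567 -163 38.4 mean [ 0.5676 -0.1775  0.0439] plane [ 0.5675 -0.1772  0.0456]
[226.8 256.1] 171 px [217 247  20  19] circ 572 206 20.7 mean [0.5722 0.2052 0.0407] plane [0.5722 0.2052 0.0409]
band 0.06 0.08
[206.9 163.9] 666 px [151 148 114  27] circ 789 245 117.8 mean [0.7622 0.2454 0.0737] plane [0.7618 0.2451 0.075 ]
[501.3 216.6] 113 px [496 201  20  27] circ 668 -382 28.2 mean [ 0.6613 -0.3646  0.0698] plane [ 0.6613 -0.3646  0.0698]
[135.9 229.7] 178 px [118 207  26  40] circ 630 417 41.7 mean [0.623  0.3892 0.0701] plane [0.6229 0.3892 0.0702]
[224.4 255.6] 62 px [220 252  10   8] circ 572 205 8.9 mean [0.5722 0.2044 0.0688] plane [0.5722 0.2043 0.0689]
```

```bash
cat >> h.py <<'E'
def down(a):
    x=np.array([0,0,-1.]);y=np.array([np.cos(a),np.sin(a),0]);
    return R.from_matrix(np.c_[x,y,np.cross(x,y)]).as_rotvec()
def wristcam(manip,cams,name=None):
    s=manip.state(); c=cams.capture("wrist"); T=np.eye(4);T[:3,:3]=R.from_rotvec(s["tcp_rot"]).as_matrix();T[:3,3]=s["tool_pos"]
    W=T@c["T_tool_cam"]; c["position"]=W[:3,3]; c["orientation"]=R.from_matrix(W[:3,:3]).as_rotvec()
    if name: cv2.imwrite(f"pics/{name}.png",c["image"]); np.savez(f"{name}.npz",**c)
    return c
E
python3 - <<'E'
from h import *
from cell import manip,cams,inverse_kinematics
s=manip.state();print(R.from_rotvec(s["tcp_rot"]).as_matrix().round(3))
for a in (0,np.pi/2,np.pi,-np.pi/2):
  print(a,[ (None if q is None else q.round(2)) for q in (inverse_kinematics(np.array(p),down(a)) for p in((.432,-.186,.004),(.431,-.003,.004),(.57,-.145,.06),(.572,.205,.05)))])
c=wristcam(manip,cams,"w0");print(c["T_tool_cam"].round(3),c["intrinsics"].round(1))
E
```

```text
[[-0.001  0.438 -0.899]
 [ 0.002 -0.899 -0.438]
 [-1.    -0.002 -0.   ]]
0 [array([-0.46,  0.16,  2.22, -0.  ,  0.76, -0.46]), array([-0.06,  0.09,  2.3 , -0.  ,  0.74, -0.06]), array([-0.29,  0.27,  1.95, -0.  ,  0.92, -0.29]), array([ 0.3 ,  0.32,  1.91, -0.  ,  0.91,  0.3 ])]
1.5707963267948966 [array([-0.46,  0.16,  2.22,  0.  ,  0.76, -2.03]), array([-0.06,  0.09,  2.3 , -0.  ,  0.74, -1.64]), array([-0.29,  0.27,  1.95,  0.  ,  0.92, -1.86]), array([ 0.3 ,  0.32,  1.91, -0.  ,  0.91, -1.27])]
3.141592653589793 [None, None, None, None]
-1.5707963267948966 [array([-0.46,  0.16,  2.22, -0.  ,  0.76,  1.11]), array([-0.06,  0.09,  2.3 , -0.  ,  0.74,  1.51]), array([-0.29,  0.27,  1.95, -0.  ,  0.92,  1.28]), array([ 0.3 ,  0.32,  1.91, -0.  ,  0.91,  1.87])]
[[-0.    -0.265  0.964 -0.146]
 [ 1.    -0.    -0.    -0.001]
 [ 0.     0.964  0.265 -0.067]
 [ 0.     0.     0.     1.   ]] [[394.6   0.  319.1]
 [  0.  394.6 237.8]
 [  0.    0.    1. ]]
```

View pics/w0.png

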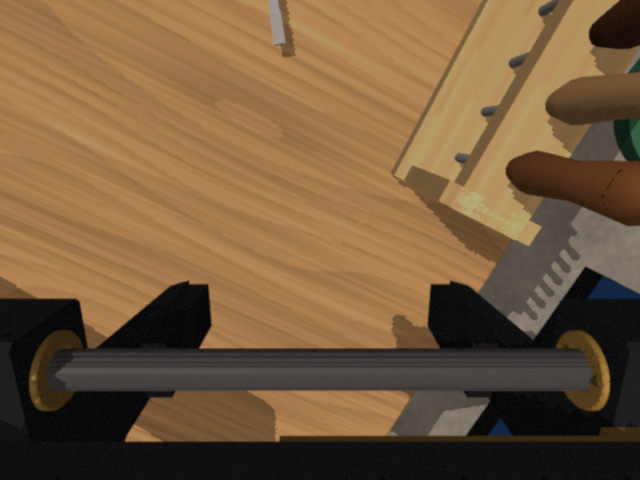

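The wrist camera sees the gap between the fingertips at about (190–450, 285). I'll hover over the first plug, measure it there, and check it against the top camera.

Run:
```python
from h import *
from cell import manip,cams
manip.set_gripper(.06,20)
manip.move_pose(np.array([.432,-.186,.12]),down(0))
c=wristcam(manip,cams,"w1");P=cloud(c)
for ce,a,m,s in blobs((P[...,2]>.008)&(P[...,2]<.022)&(c["z_map"]>.2),150,6000):
    q=P[m];(x,y),r=cv2.minEnclosingCircle(q[:,:2].astype(np.float32)*1000);print(ce.round(),a,s[:4],x,y,r,np.median(q,0).round(4))
print(manip.state()["clock"],manip.state()["tool_pos"],manip.state()["contact_force"])
```

```text
[366. 111.] 1465 [345  89  43  44] 461.0035095214844 -107.69225311279297 12.97099494934082 [ 0.4607 -0.1078  0.0158]
[480. 154.] 983 [463  95  73 134] 555.3327026367188 -139.3048858642578 41.583072662353516 [ 0.5298 -0.1323  0.0153]
[584. 171.] 2342 [514  98  98 135] 570.8428955078125 -141.82786560058594 41.1191520690918 [ 0.6032 -0.1452  0.0152]
[317. 230.] 1197 [298 211  39  39] 430.4630432128906 -183.2294158935547 12.931153297424316 [ 0.4306 -0.1824  0.0156]
2.4583 [ 0.43265416 -0.18713406  0.12061925] [ 0.01751648 -0.25452855 -0.4134178 ]
```

View pics/w1.png

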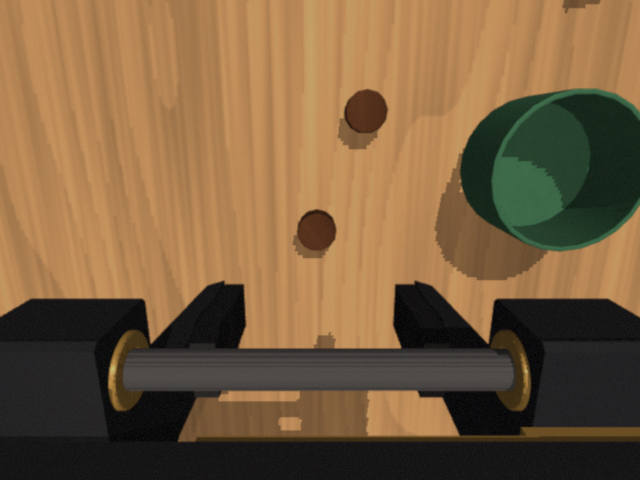

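Plug E reads (0.4305,-0.183) and D (0.461,-0.108) in the wrist view, within about 3 mm of the top view. That is good enough for plugs, so I'll pick and place E using the mean of the two.

```bash
cat >> h.py <<'E'
TIN=np.array([.5705,-.1435])
def plug(manip,p,off):
    x,y=p; t=TIN+off
    manip.set_gripper(.05,15)
    manip.move_pose(np.array([x,y,.06]),down(0))
    manip.move_linear(np.array([x,y,.005]),rate=.12)
    w=manip.set_gripper(0.0,15); g=manip.state()["gripper_width"]; print("width",g)
    if g<.02: return False
    manip.move_linear(np.array([x,y,.09]),rate=.25)
    manip.move_linear(np.array([t[0],t[1],.09]),rate=.25)
    manip.move_linear(np.array([t[0],t[1],.057]),rate=.12)
    print("width",manip.state()["gripper_width"])
    manip.set_gripper(.05,15)
    manip.move_linear(np.array([t[0],t[1],.10]),rate=.25)
    return True
E
python3 - <<'E'
from h import *
from cell import manip,cams
print(plug(manip,(.4315,-.1845),np.array([0,-.018])))
c=wristcam(manip,cams,"w2")
print(manip.state()["clock"])
E
```

```text
width 0.025195468964998545
width 0.025382749597807723
True
6.8167
```

View pics/w2.png

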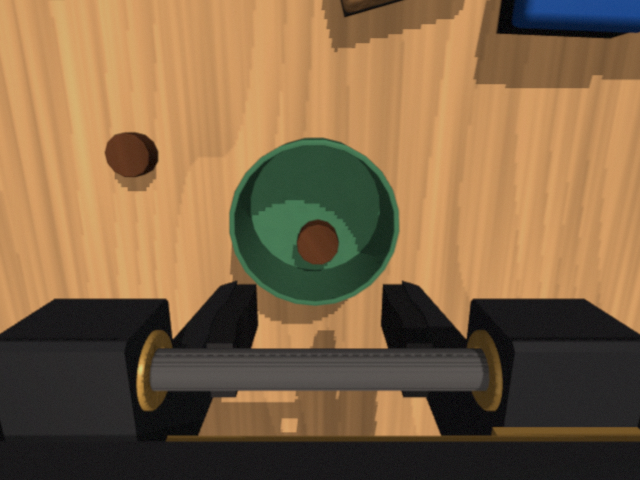

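The first plug lies flat in the tin at (318,242), with the tin centred near (315,220). D and C are next.

Run:
```python
from h import *
from cell import manip,cams
if plug(manip,(.462,-.109),np.array([.016,.010])) and plug(manip,(.4305,-.001),np.array([-.016,.010])):
    manip.move_linear(np.array([TIN[0],TIN[1]-.018,.12]))
    c=wristcam(manip,cams,"w3");P=cloud(c)
    m=(P[...,2]>.046)&(P[...,2]<.056)&(c["z_map"]>.18)
    for ce,a,mm,s in blobs(m,300,20000):
        q=P[mm];(x,y),r=cv2.minEnclosingCircle(q[:,:2].astype(np.float32)*1000);print(ce.round(),a,s[:4],x,y,r)
print(manip.state()["clock"])
```

```text
width 0.025304757018141562
width 0.02524427963179845
width 0.025190537276485698
width 0.024962527075329734
[319. 221.] 3226 [241 140 158 154] 569.1310424804688 -141.57896423339844 43.9911003112793
16.4167
```

View pics/w3.png

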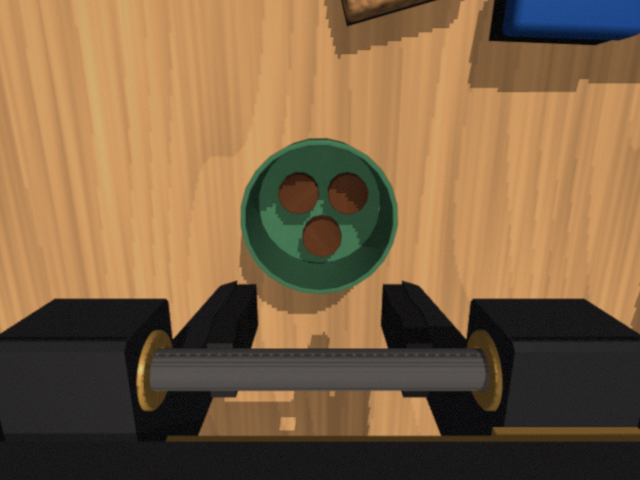

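All three plugs lie flat at (298,193), (348,193) and (322,236). The wrist view puts the tin at (0.5691,-0.1416) with r = 44.0 mm, which matches its size. Now I'll look at the lids.

```bash
cat >> h.py <<'E'
def circ(P,m,lo=200,hi=40000):
    o=[]
    for ce,a,mm,s in blobs(m,lo,hi):
        q=P[mm];(x,y),r=cv2.minEnclosingCircle(q[:,:2].astype(np.float32)*1000);o.append((ce.round(),a,s[:4],round(x,1),round(y,1),round(r,1),np.median(q,0).round(4)))
    return o
E
python3 - <<'E'
from h import *
from cell import manip,cams
manip.move_linear(np.array([TIN[0],TIN[1]-.018,.20]),rate=.3)
c=wristcam(manip,cams,"w4t");P=cloud(c)
for o in circ(P,(P[...,2]>.046)&(P[...,2]<.056)&(c["z_map"]>.2)): print("tin",*o)
manip.move_pose(np.array([.571,.187,.18]),down(0))
c=wristcam(manip,cams,"w4");P=cloud(c)
for lo,hi in((.012,.019),(.038,.046),(.066,.074)):
  for o in circ(P,(P[...,2]>lo)&(P[...,2]<hi)&(c["z_map"]>.2)): print(lo,*o)
print(manip.state()["clock"],manip.state()["tool_pos"])
E
```

```text
tin [318. 197.] 1655 [261 137 116 116] 569.4 -141.6 44.1 [ 0.5693 -0.1447  0.0514]
tin [628. 261.] 1230 [611 185  29 136] 814.7 -187.9 54.6 [ 0.8146 -0.1937  0.051 ]
tin [424. 431.] 218 [405 426  36   9] 663.9 -358.4 15.4 [ 0.6649 -0.3546  0.05  ]
0.012 [321. 185.] 9983 [257 123 129 128] 571.7 208.8 51.0 [0.5718 0.2147 0.0157]
0.012 [199. 197.] 817 [183 181  33  32] 474.7 202.9 12.9 [0.4749 0.2031 0.0156]
0.012 [186. 308.] 528 [174 296  29  28] 457.9 103.9 13.3 [0.4561 0.1074 0.0155]
0.012 [360. 398.] 340 [326 391  76  20] 610.3 15.9 35.4 [0.6076 0.0168 0.0159]
0.038 [569. 126.] 2663 [546  34  59 190] 743.4 251.1 64.1 [0.7435 0.2573 0.0397]
0.038 [621. 129.] 1368 [597  53  43 157] 777.5 250.5 53.0 [0.7794 0.2549 0.0419]
0.038 [321. 193.] 1382 [293 166  57  57] 571.6 209.0 20.9 [0.5717 0.2105 0.0415]
0.038 [596. 256.] 526 [586 223  21  69] 779.8 161.3 27.1 [0.7795 0.1622 0.0421]
0.066 [593. 126.] 647 [574  20  43 216] 741.0 251.0 64.2 [0.7392 0.257  0.0727]
0.066 [321. 202.] 555 [308 189  26  27] 571.3 208.4 8.9 [0.5715 0.2087 0.0696]
0.066 [625. 262.] 776 [612 222  27  86] 776.6 165.2 30.9 [0.7795 0.1671 0.0702]
18.25 [0.57130446 0.18577645 0.17988054]
```

View pics/w4.png

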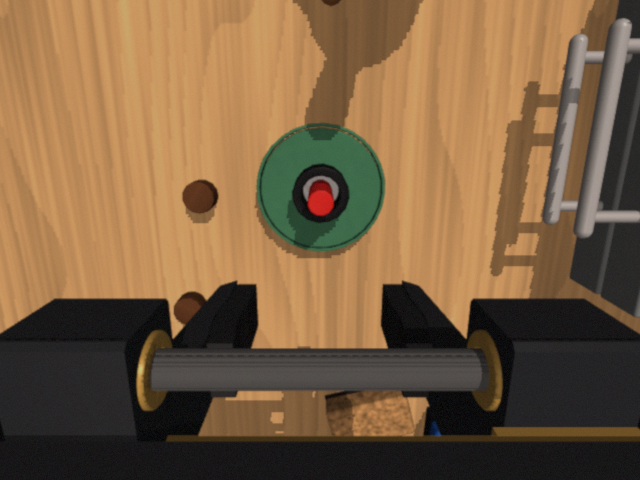

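The lids are centred at (0.5716,0.2088) from plate, collar and knob alike, with radii 51.0, 20.9 and 8.9 mm as specified. The wrist view reads about 3 mm more in y than the top view. For the fit I'll compare wrist with wrist. Next is gripping the knob and lifting.

Run:
```python
from h import *
from cell import manip,cams
x,y=.5715,.2070
manip.set_gripper(.04,30)
manip.move_pose(np.array([x,y,.10]),down(0))
manip.move_linear(np.array([x,y,.047]),rate=.08)
manip.set_gripper(0.0,30); print("width",manip.state()["gripper_width"])
manip.move_linear(np.array([x,y,.057]),rate=.05)
c=wristcam(manip,cams,"w5");s=manip.state();print(s["clock"],s["gripper_width"],s["tool_pos"],s["contact_force"],s["moment"])
```

```text
width 0.017156968159131186
20.725 0.01678193773866106 [0.57128123 0.20691124 0.05684792] [-0.4901225   0.64069916 -3.12192605] [ 0.01463138 -0.04232879 -0.04357266]
```

View pics/w5.png

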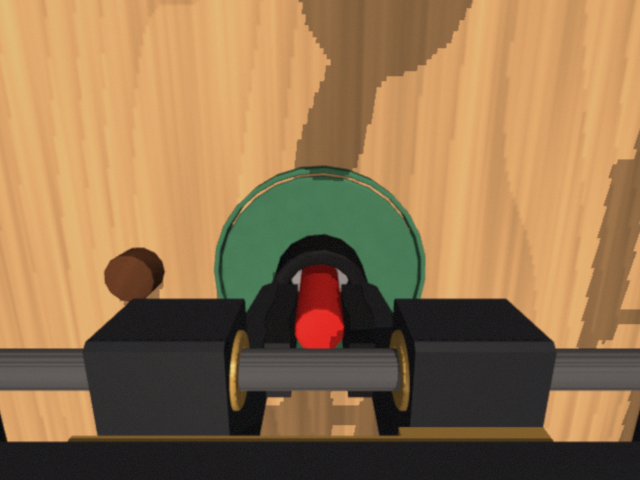

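The knob is held at (320,310) between the pads. Both lids are off the bench and a weight of about 3.1 N reads at the wrist. I'll measure the plate's centre and tilt in the hand.

```bash
cat >> h.py <<'E'
from scipy.optimize import least_squares
def plate(c,zexp,r=.051,tol=.005,rows=300):
    P=cloud(c);hsv=cv2.cvtColor(c["image"],cv2.COLOR_BGR2HSV);H,S=hsv[...,0],hsv[...,1]
    m=(H>45)&(H<95)&(S>60)&(abs(P[...,2]-zexp)<tol)&(c["z_map"]>.1); m[rows:]=0
    b=max(blobs(m,300,60000),key=lambda t:t[1])[2]
    q=P[b]; A=np.c_[q[:,0]-q[:,0].mean(),q[:,1]-q[:,1].mean(),np.ones(len(q))]
    co=np.linalg.lstsq(A,q[:,2],rcond=None)[0]
    cn=max(cv2.findContours(b.astype(np.uint8),cv2.RETR_EXTERNAL,cv2.CHAIN_APPROX_NONE)[0],key=len)[:,0]
    zt=co[2]
    w=plane(c,cn,zt)[:,:2]
    # keep outer arc only: robust fit with given radius
    f=least_squares(lambda p:np.hypot(*(w-p).T)-r,q.mean(0)[:2],loss='soft_l1',f_scale=.0005)
    e=np.hypot(*(w-f.x).T)-r
    return f.x,co,(abs(e)<.0015).mean(),len(w)
E
python3 - <<'E'
from h import *
c=dict(np.load("w5.npz"));print(plate(c,.026))
c=dict(np.load("w4.npz"));print(plate(c,.016))
E
```

```text
(array([0.57073092, 0.20779444]), array([0.00033554, 0.00080215, 0.02525173]), np.float64(0.5855704697986577), 596)
(array([0.57126526, 0.20849495]), array([0.00136765, 0.00349526, 0.01564486]), np.float64(0.841225626740947), 359)
```

The lid hangs level (tilt under 0.001 rad). In the camera frame the lid-to-tin offset is about -0.3502 m in y. I'll carry it over the tin and check again.

Run:
```python
from h import *
from cell import manip,cams
manip.move_linear(np.array([.5713,.2069,.14]),rate=.12)
manip.move_linear(np.array([.5695,-.143,.14]),rate=.13)
manip.move_linear(np.array([.5695,-.143,.108]),rate=.06)
c=wristcam(manip,cams,"w6");s=manip.state();print(s["clock"],s["gripper_width"],s["tool_pos"],s["contact_force"],s["tcp_rot"]-down(0))
print(plate(c,.076))
for n in("scene","top"):
    d=cams.capture(n);cv2.imwrite(f"pics/{n}6.png",d["image"]);np.savez(n+"6.npz",**d)
    im=d["image"]; u,v=(280,250) if n=="scene" else (392,261)
    cv2.imwrite(f"pics/{n}6z.png",cv2.resize(im[v-75:v+75,u-100:u+100],(800,600),interpolation=cv2.INTER_CUBIC))
```

```text
25.1417 0.017002368376761383 [ 0.5697882  -0.14312516  0.10817738] [-0.35931204 -0.31905792 -3.30560386] [ 0.00011568 -0.00042627  0.00023304]
(array([ 0.56866854, -0.14219009]), array([-9.63550495e-05,  9.64524086e-04,  7.58354268e-02]), np.float64(0.5855704697986577), 596)
```

View pics/scene6z.png

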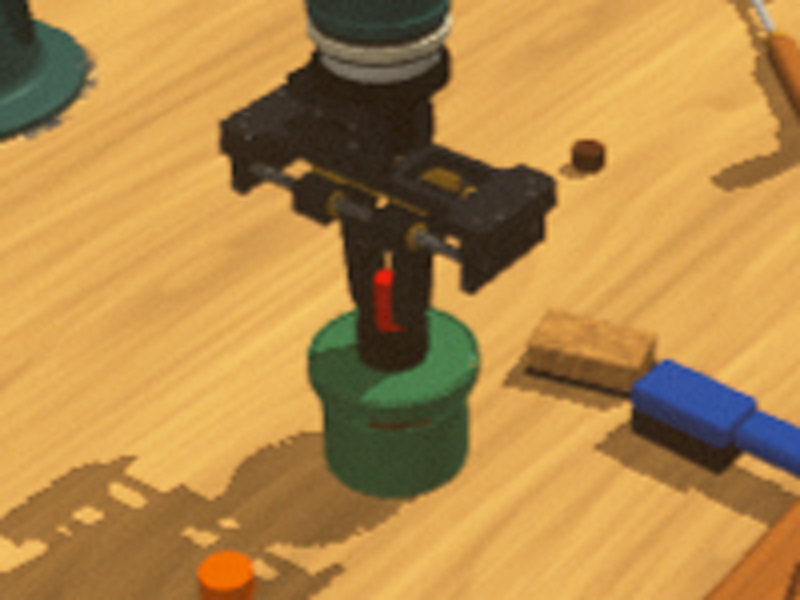

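View pics/w6.png

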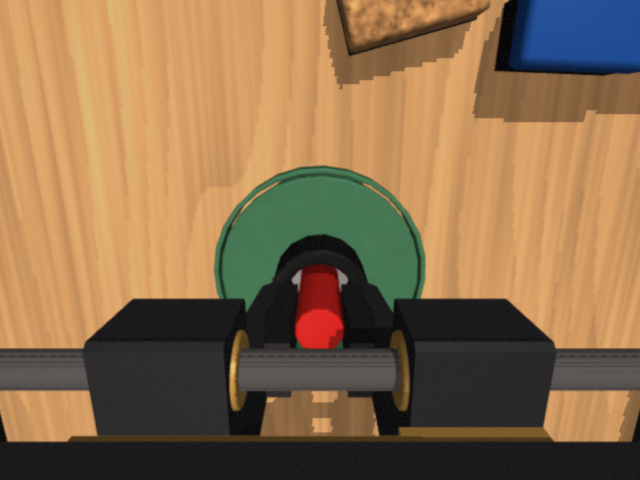

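The lid is level above the tin. The camera puts it at (0.5687,-0.1422) against the tin's (0.5693,-0.1416), well inside the 2.5 mm clearance. I'll lower it in small steps and watch the force.

Run:
```python
from h import *
from cell import manip,cams
f0=manip.state()["contact_force"];z=.108
while z>.089:
    z-=.002 if z>.095 else .001
    manip.move_linear(np.array([.5698,-.1429,z]),rate=.04)
    s=manip.state();df=s["contact_force"]-f0;print(round(z,4),s["tool_pos"][2].round(4),df.round(2))
    if df[2]>5 or np.hypot(df[0],df[1])>5: break
c=wristcam(manip,cams,"w7");print(s["clock"],plate(c,z-.031))
```

```text
0.106 0.1061 [-1.19 -0.4   0.4 ]
0.104 0.1038 [-0.77 -0.02  0.86]
0.102 0.1018 [-0.61  0.06  0.31]
0.1 0.0998 [-0.9  -0.25  0.46]
0.098 0.0978 [-0.21 -0.27 -0.4 ]
0.096 0.0958 [-1.45 -0.08  0.4 ]
0.094 0.0938 [-0.74 -0.14  0.34]
0.093 0.0929 [-1.98  0.31  0.97]
0.092 0.0919 [-1.5  -0.23  0.84]
0.091 0.0915 [-2.76  0.06  4.93]
0.09 0.0914 [-4.78  0.67 10.84]
27.9917 (array([ 0.56919178, -0.14215777]), array([0.00021466, 0.00185531, 0.05960898]), np.float64(0.582089552238806), 603)
```

Contact came at tip z = 0.0914. The seated height worked out to 0.091, and the plate top measures 0.0596 against 0.060 expected. I'll relax the push, release, and look.

Run:
```python
from h import *
from cell import manip,cams
manip.move_linear(np.array([.5698,-.1429,.0914]),rate=.03)
manip.set_gripper(.03,30)
manip.dwell(.3)
manip.move_linear(np.array([.5698,-.1429,.135]),rate=.12)
manip.move_linear(np.array([.5698,-.161,.22]),rate=.2)
c=wristcam(manip,cams,"w8");P=cloud(c)
print(plate(c,.06))
for lo,hi in((.056,.063),(.082,.09),(.108,.118)):
  for o in circ(P,(P[...,2]>lo)&(P[...,2]<hi)&(c["z_map"]>.15)&(abs(P[...,0]-.57)<.07)&(abs(P[...,1]+.143)<.07)): print(lo,*o)
print(manip.state()["clock"],manip.state()["contact_force"])
```

```text
(array([ 0.56926476, -0.14149994]), array([0.00110248, 0.00402323, 0.05961307]), np.float64(0.778393351800554), 361)
0.056 [321. 191.] 10162 [256 127 131 130] 569.8 -141.2 51.0 [ 0.5696 -0.1351  0.0597]
0.082 [321. 199.] 1394 [293 171  58  58] 569.8 -141.1 20.9 [ 0.5695 -0.1392  0.0855]
0.108 [321. 208.] 582 [308 195  27  27] 569.5 -141.6 8.9 [ 0.5693 -0.1411  0.1135]
30.1333 [ 0.43868914  0.53020114 -0.51359581]
```

View pics/w8.png

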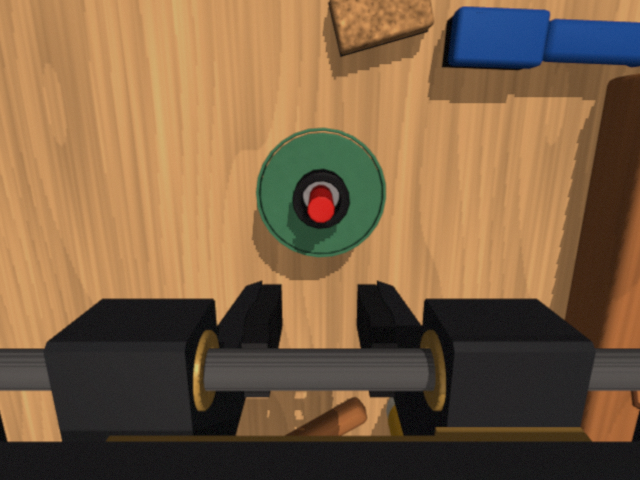

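The lids are seated and nested: knob top at 0.1135 (0.114 expected), knob at (0.5695,-0.1416) against the tin at (0.5693,-0.1416), plate level. Now I'll grip the collar.

Run:
```python
from h import *
from cell import manip,cams
x,y=.570,-.1422
manip.set_gripper(.07,25)
manip.move_linear(np.array([x,y,.135]),rate=.2)
manip.move_linear(np.array([x,y,.066]),rate=.07)
print(manip.state()["contact_force"])
manip.set_gripper(0.0,25);s=manip.state();print("w",s["gripper_width"],s["contact_force"])
if s["gripper_width"]>.038:
    manip.move_linear(np.array([x,y,.074]),rate=.03)
    c=wristcam(manip,cams,"w9");s=manip.state();print(s["gripper_width"],s["contact_force"],s["tool_pos"],plate(c,.068))
print(s["clock"])
```

```text
[-0.77842581 -0.29311937  0.46193158]
w 0.04147937172626165 [-0.11466653 -0.27852652  1.62644458]
0.04152290938225157 [-0.64402197  0.74755197 -1.64971715] [ 0.56992906 -0.14215322  0.07397195] (array([ 0.56920637, -0.09131223]), array([ 0.00088663, -0.00179484,  0.06755216]), np.float64(0.1303680981595092), 652)
33.5917
```

View pics/w9.png

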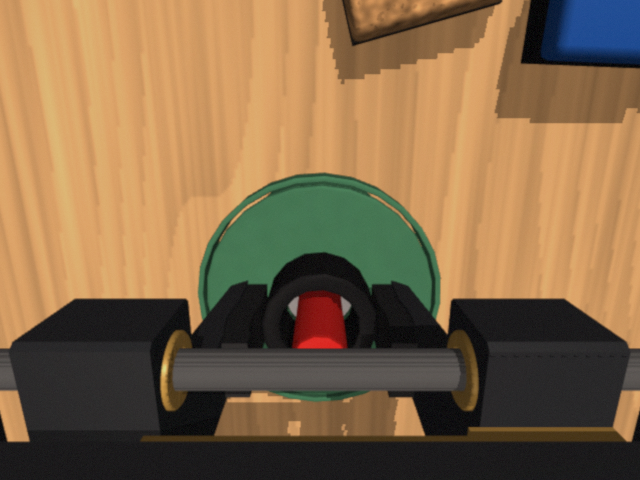

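The collar at (320,310) is held at 41.5 mm wide. The plate is level and the weight reads about 1.65 N, so only the outer lid is lifting. The circle fit went wrong here because the fingers occlude the plate, so I'm ignoring it. I'll continue straight up.

Run:
```python
from h import *
from cell import manip,cams
manip.move_linear(np.array([.570,-.1422,.171]),rate=.06)
manip.dwell(.5)
c=wristcam(manip,cams,"w10");s=manip.state();print(s["clock"],s["gripper_width"],s["contact_force"],s["tool_pos"]);print(plate(c,.165)[1])
d=cams.capture("scene");cv2.imwrite("pics/s10z.png",cv2.resize(d["image"][150:330,160:400],(800,600),interpolation=cv2.INTER_CUBIC))
P=cloud(d);hsv=cv2.cvtColor(d["image"],cv2.COLOR_BGR2HSV)
m=((hsv[...,0]<8)|(hsv[...,0]>172))&(hsv[...,1]>150)&(abs(P[...,0]-.57)<.05)&(abs(P[...,1]+.143)<.05)
print("knob",m.sum(),P[m].max(0),np.median(P[m],0))
```

```text
35.9083 0.04126574198675651 [ 0.06463087  0.53644915 -1.3450547 ] [ 0.57000581 -0.14221118  0.17102888]
[ 0.00060234 -0.00115893  0.16445064]
knob 142 [ 0.59816028 -0.13493079  0.14974092] [ 0.57488552 -0.14791134  0.08948721]
```

View pics/s10z.png

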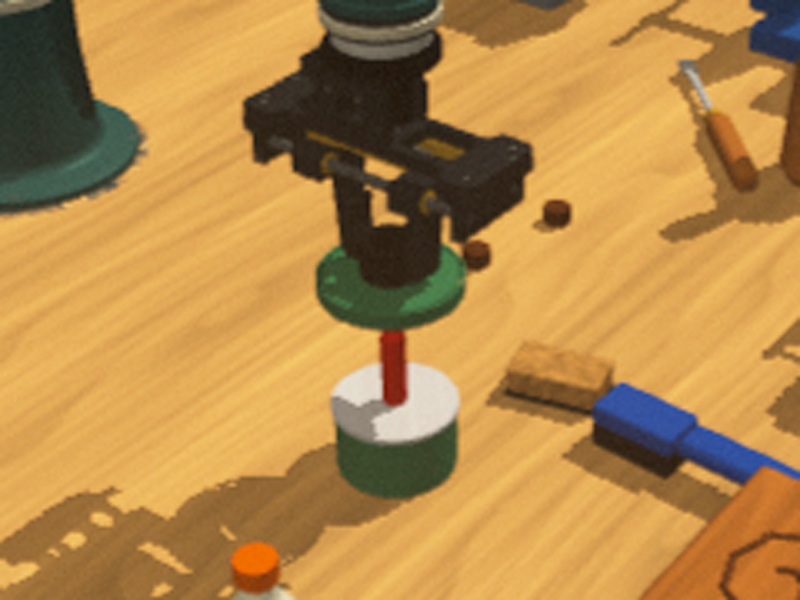

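View pics/w10.png

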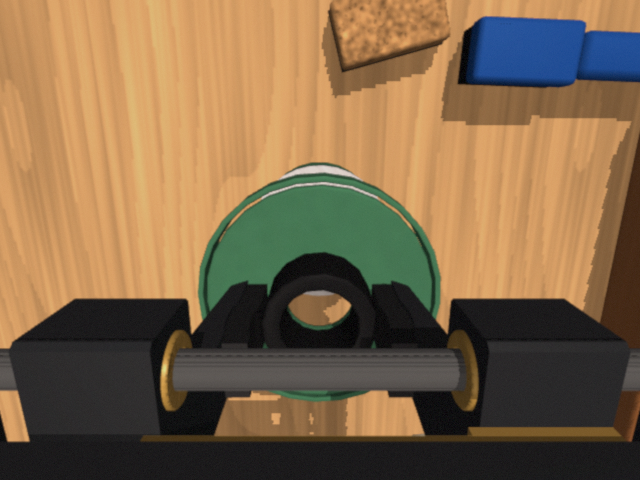

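The scene view shows the inner lid seated level on the tin and the outer lid held about 10 cm above it, clear of the knob. Two plugs remain on the bench. I'm handing it in.

```bash
python3 -c "
from cell import order,manip
order.close_job();print(manip.state()['clock'],manip.state()['gripper_width'])"
```

```text
the job is handed in; nothing more can be done
the job is handed in; nothing more can be done
```

I carried out every step and handed the job in at about 36 s of the 72 s allowed; no verdict was reported.

- **Plugs:** Three lie flat in the tin, confirmed by the wrist camera before the lid went on. The other two are still on the bench.
- **Lids onto the tin:** I lifted the nested pair by the red knob and lowered it until contact. Afterwards the knob top measured 0.1135 m (0.114 expected), less than 1 mm off the tin's centre by camera, with the plate level.
- **Outer lid:** I took it by the collar and lifted it straight up 105 mm. At hand-in it was held about 116 mm above the inner lid's origin, tilted by less than 0.002 rad. In the last picture the inner lid was seated and clear of it.
- **Tin and tools:** The tin measured the same place before and after, and I saw no sign of contact with any tool. I did not re-measure every tool at the end.

Two checks disagreed:
- **Camera offset:** The wrist and top cameras differed by about 3 mm in y. I aligned the lids to the tin mainly on wrist readings compared with each other.
- **Circle fit:** One fit of the outer lid's plate centre gave a wrong position because the fingers hid part of it. I ignored it and relied on the plate height, weight and pictures instead.

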